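# Lay out the instruments and drops for an eye-movement examination

### The job

Set the desk up for the next eye examination. On the metal instrument rest lay the prism bar in the middle bay, the black eye-cover paddle in the bay to its left with its handle towards you, and the penlight in the bay to its right (left and right as you face the desk), each straight along its bay and centred front to back. In the white bottle caddy stand the amber dropper bottle from beside the saline in the compartment next to the instrument rest and the white saline bottle in the other one, keeping both bottles upright all the time.

Things in the scene. Friction and masses are not known exactly. Their poses are not given: they have to be found in the camera images.
- rest: Fixed metal plate 124 (x) x 193 (y) x 5 mm on the black pad (z 0.006). Origin: underside centre; +x away from robot (turned up to 0.15 rad), +y left. Top at 5 mm. Three bays along x, centred at y +60 (left), 0, -60 mm, 55 mm clear, grey mats; between them black rubber ribs, only at the front: x -59 to -27, y +-30, +-90 mm, 5 wide, 6 above plate. Long things stick out front and back.
- caddy: Fixed white open box on the black pad (z 0.006), left or right of the rest, 62 mm (x) by 121 mm (y), 28 mm high. Origin: centre of the underside; +x away from the robot (turned up to 0.15 rad), +y left. Two square compartments, 56 mm clear, centred at y = +29.5 and -29.5 mm; inner floor 3 mm above the origin, walls 3 mm thick.
- occluder: Black eye-cover paddle lying flat on the glass (z = 0), 162 mm long (its y), 35 g. Origin: middle of its length, underside. Handle 14 mm wide, 6 mm thick, from y = -81 to +24 mm; disc of 60 mm diameter, 4 mm thick, centred at y = +51 mm. At the start it lies across (left-right) with its disc to the left.
- prism_bar: Prism bar: white and clear ladder of square prisms, flat on the glass (z = 0), lying across at the start. 150 mm long (its y), about 70 g. Origin: centre of the underside. Base 32 mm wide, 3 mm thick; on it prisms 24 mm wide, tops at 14 mm for y -71 to -1 mm and at 10 mm for y +1 to +71 mm. Either end may point away.
- penlight: Slim white pocket torch with a black end, flat on the glass (z = 0), lying across at the start. 136 mm long (its y), 14 mm wide and high, 40 g; does not roll. Origin: underside, middle of its length. Either end may point away.
- dropper: Amber dropper bottle with a black rubber bulb, standing on the glass (z = 0) near the front beside the saline (another, by the laptop, stays there), 102 mm high, about 70 g. Origin: centre of the underside, z up its axis. Body 32 mm across up to 70 mm height, collar 24 mm across to 77 mm, bulb 13 mm across above.
- saline: White bottle with a broad ribbed pale screw cap, standing on the glass (z = 0) near the front, 73 mm high, about 87 g. Origin: centre of the underside, z up its axis. Body 37 mm across, cap 39 mm across from 55 to 73 mm height.
Not all that is in view belongs to the job. Leave any yellow look-alike of the dropper alone. What is shaped like the saline but blue is not meant.

How it is judged:
By the outcome, as a careful person would: the job done as asked, in the order asked, and still so for the second after the job is handed in, with the robot touching nothing.
It also fails if it takes over 112 s, if anything falls off the work surface, if the arm or the gripper's body presses on something with over 40 N, if the wrist force passes 120 N, or if a joint passes its speed limit or range.

### The arm

A 6-joint arm with a two-finger parallel gripper is mounted at the origin on a cart in front of the work surface, level with it; the furniture and walls round the work are solid. World frame = base frame: x ahead of the robot, y to its left, z up, the work surface at z = 0. Lengths are in m, angles in rad, forces in N, time in s.
With the tool pointing down it reaches from about 0.3 to 0.775 m from the base axis. Payload 14.6 kg.
Tool frame: the origin (TCP) lies at the very end of the fingers, on their centre line; the grasp point (between the pads) lies 19 mm behind it (ctrl.grasp_offset is the distance from the TCP to the grasp point, in m); z points along the fingers, y is the line along which they close (so a half turn about z gives the same grasp; the last joint's range is limited). The gripper opens to 94 mm and grips with 3 to 60 N. Pads are 16 mm wide; open, the fingers measure 119 mm over their backs; the gripper's body (75 mm by 177 mm) begins 78 mm behind the grasp point.
Start: joints at [-1.366, 0.3, 1.521, -0, 1.321, -0.067], TCP at [0.148, -0.53, 0.205] pointing down, gripper open.
Joint ranges: [-3.03, 3.03], [-0.79, 2.21], [0.23, 2.52], [-1.04, 4.18], [0, 3.07], [-2.55, 2.55]. Speed limits (rad/s): [2.22, 2.22, 2.57, 3.14, 3.14, 3.14].

### API

Orientations are given as [roll, pitch, yaw] about the fixed x, y, z axes, in that order (R = Rz(yaw) Ry(pitch) Rx(roll)).
In Python, from station import ctrl gives the robot as it stands.
- The arm moves only by the tool step_arm, never from a script. Its argument "plan" is a list that holds one entry, the list of rows, each a list of 6 numbers: the shift along the tool's x, y, z in units of 30 mm (1.0 is 30 mm), then the turn, a rotation vector about the tool's x, y, z in units of 6 degrees (1.0 is 6 degrees). In form: [[[dx, dy, dz, wx, wy, wz], ...]]. A call has 1 to 8 rows; each row is the pose to reach, as a shift and turn from the pose commanded when the call began, along the tool's axes at that moment; what a row does not reach only later rows make up. A row lasts 1/12 s, in which the tool goes at most 41.7 mm and 7.16 degrees, less where a joint would pass 70% of its speed; a pose out of reach is approached as far as the arm can. A call with a gripper value outside its range is refused whole. "grip" is the opening, from 0 (shut) to 1 (fully open), set as the call begins (left out, the last holds). The fingers move at their own pace and stop on an object; "squeeze" is the grip in N (left out, the last holds). Time passes only in rows, so rows that repeat a pose let the fingers close. It gives the time, the measured TCP pose, the force, the opening and the grip force at its end, in the units of the state.
- ctrl.get_obs(): the state, without advancing time (a new reading comes with each control period).
- ctrl.camera(name): name is "scene" or "side" or "wrist"; returns the picture (384x512x3 uint8, red, green, blue); there is no depth.
- ctrl.camera_model(name): a dict with "intrinsics" (3x3 intrinsics, pixels), "R" (3x3) and "t" (3): a world point X has camera coordinates R X + t; the wrist camera has in their place "tool_from_camera" (4x4, takes a point from camera to tool coordinates, whose origin is the TCP and whose axes are the flange's). Camera axes: x right, y down, z forward; pixel columns grow to the right and rows downward; lengths in m; the calibration is good to about 2 mm. A picture is of the moment at which its call begins: read the wrist's pose just before it. camera_model takes no time and is no camera call.
- ctrl.hand_in(): hands the job in; it is judged then, once.
Trained networks look in the newest picture that a camera, given by its name, has taken for a name from the list of things; names that differ only in an ending like _2 or _b are one class to them, and where a whole thing is asked for, a point or a joint stands for the part that bears it (a point fixed in the world has none). Each returns a list of dicts, best first, with "confidence" (0 to 1); they miss things now and then, are a little off and sometimes report something else, mostly with a low value. They report only what shows in the picture. A call takes as long as a camera call. They do not tell look-alikes from the thing itself.
- ctrl.masks_of(query, camera): "pixels" (384x512 bool, what is visible of it) and "at" ([column, row] in pixels, amid what is visible of it).
- ctrl.place_of(query, camera): "at" ([column, row] in pixels: a listed point, or the origin of a listed thing).
The state is a dict: "time_s": time; "qpos": joint angles; "joint_vel": joint speeds; "tau": joint torques, N m; "ee_pos": TCP position; "eef_rot": TCP orientation; "force": force on the tool from outside, world axes, zero at the start; "moment": the same for the moment, N m; "grip_width": finger opening in m; "grip_force": force on a finger pad.
Only numpy, scipy, OpenCV 4.12 (cv2) and the standard library are available. Lean on these libraries where they do the work, as an engineer would, in place of code of your own. Each camera call takes 0.05 s, during which the arm holds its last target. There are 200 camera calls.

## Working session

There is one attempt and no reset: what is moved stays moved. The work goes in short steps, Python scripts to look and compute and a tool call to move; the robot and the scene stay as the last step left them, time stands still between calls to the robot, and variables do not carry over. Pictures are saved under pics/ and viewed, at most 14 in all, crops included, and the job is handed in when it is done.

Besides the shell and the picture viewer there is one more tool, called after "Request:" by a JSON object that holds its "name" and its "arguments", one argument or row to a line. step_arm: Moves the arm, as the interface text tells. Its arguments: {"type":"object","properties":{"plan":{"type":"array","items":{"type":"array","items":{"type":"array","items":{"type":"number"}}}},"grip":{"type":"number"},"squeeze":{"type":"number"}},"required":["plan"]}

```bash
ls; mkdir -p pics
python3 - <<'E'
from station import ctrl
import cv2,numpy as np
o=ctrl.get_obs();print({k:np.round(v,3).tolist() for k,v in o.items()})
for c in("scene","side"):
    im=ctrl.camera(c);cv2.imwrite(f"pics/{c}0.png",cv2.resize(im[...,::-1],(800,600)))
    m=ctrl.camera_model(c);print(c,{k:np.round(v,3).tolist() for k,v in m.items()})
    for q in("rest","caddy","occluder","prism_bar","penlight","dropper","saline"):
        print(q,[(np.round(d["at"],1).tolist(),round(d["confidence"],2)) for d in ctrl.place_of(q,c)][:4])
print(np.round(ctrl.camera_model("wrist")["tool_from_camera"],3).tolist(), ctrl.grasp_offset)
E
```

```text
pics
{'time_s': 0.0, 'qpos': [-1.366, 0.3, 1.522, 0.0, 1.321, -0.067], 'joint_vel': [-0.003, -0.002, -0.0, 0.002, -0.0, -0.001], 'tau': [-0.0, -53.181, -35.274, 0.071, 0.024, -0.0], 'ee_pos': [0.148, -0.53, 0.205], 'eef_rot': [-3.14, -0.0, 0.272], 'force': [-0.364, 0.099, -0.78], 'moment': [0.086, -0.03, -0.015], 'grip_force': 0.0, 'grip_width': 0.094}
scene {'intrinsics': [[436.218, 0.0, 253.856], [0.0, 436.218, 184.328], [0.0, 0.0, 1.0]], 'R': [[-0.87, -0.493, 0.018], [-0.322, 0.539, -0.778], [0.373, -0.683, -0.628]], 't': [0.374, 0.189, 0.782]}
rest [([170.9, 205.8], 0.93)]
caddy [([222.6, 162.9], 0.67)]
occluder [([290.2, 155.5], 0.89)]
prism_bar [([255.6, 128.7], 0.62)]
penlight [([183.1, 264.3], 0.92)]
dropper [([305.1, 192.9], 0.97), ([233.9, 214.8], 0.67)]
saline [([258.4, 185.4], 0.63), ([310.8, 178.0], 0.54)]
side {'intrinsics': [[444.785, 0.0, 255.529], [0.0, 444.785, 194.543], [0.0, 0.0, 1.0]], 'R': [[0.998, 0.056, -0.011], [0.025, -0.607, -0.794], [-0.051, 0.793, -0.608]], 't': [-0.46, -0.026, 1.169]}
rest []
caddy [([294.6, 213.9], 0.57)]
occluder [([246.8, 243.3], 0.88), ([302.0, 166.7], 0.41)]
prism_bar [([309.0, 274.6], 0.58)]
penlight [([254.5, 150.1], 0.65)]
dropper [([258.7, 182.3], 0.83), ([209.2, 211.2], 0.49)]
saline [([209.0, 230.3], 0.73), ([250.7, 207.6], 0.65)]
[[-0.0, -0.972, -0.237, 0.068], [1.0, -0.001, 0.002, 0.001], [-0.002, -0.237, 0.972, -0.179], [0.0, 0.0, 0.0, 1.0]] 0.0188
```

View pics/scene0.png

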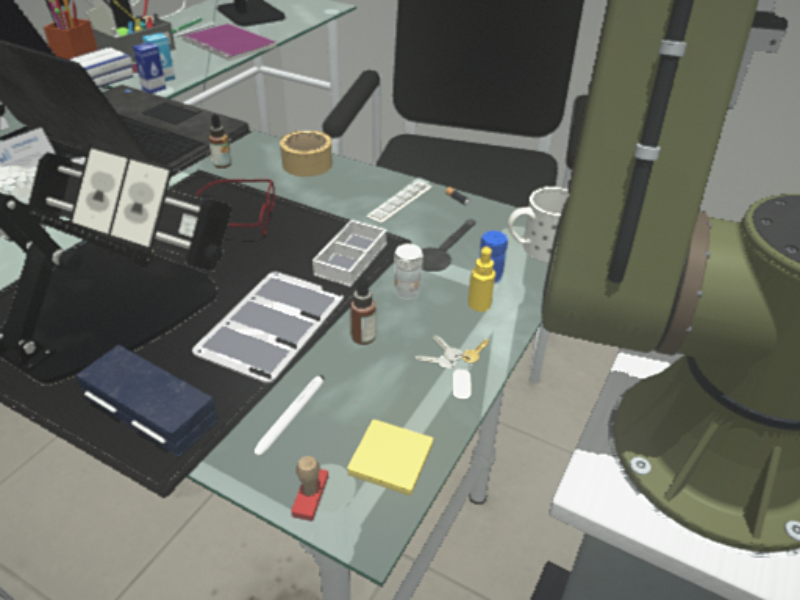

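View pics/side0.png

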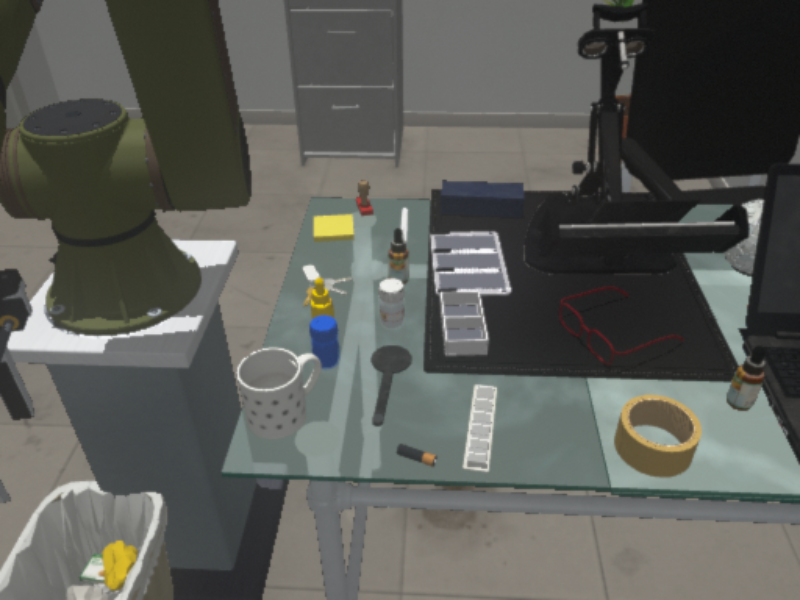

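```bash
cat > h.py <<'E'
from station import ctrl
import cv2,numpy as np
from scipy.spatial.transform import Rotation as Ro
def cam(c):
    """K, R, t (camera from world)"""
    m=ctrl.camera_model(c);K=np.array(m["intrinsics"])
    if c!="wrist": return K,np.array(m["R"]),np.array(m["t"])
    o=ctrl.get_obs();T=np.eye(4);T[:3,:3]=Ro.from_euler("xyz",o["eef_rot"]).as_matrix();T[:3,3]=o["ee_pos"]
    C=np.linalg.inv(T@np.array(m["tool_from_camera"]));return K,C[:3,:3],C[:3,3]
def ray(px,z,M):
    """pixels (n,2) -> world points at height z"""
    K,R,t=M;p=np.c_[np.atleast_2d(px),np.ones(len(np.atleast_2d(px)))].astype(float)
    d=(R.T@np.linalg.inv(K)@p.T).T;c=-R.T@t
    return c+d*((z-c[2])/d[:,2])[:,None]
def proj(X,M):
    K,R,t=M;u=(K@(R@np.atleast_2d(X).T+t[:,None])).T;return u[:,:2]/u[:,2:]
E
python3 - <<'E'
from h import *
for c,L in dict(scene=dict(rest=(170.9,205.8,.006),caddy=(222.6,162.9,.006),occ=(290.2,155.5,0),prism=(255.6,128.7,0),pen=(183.1,264.3,0),d1=(305.1,192.9,0),d2=(233.9,214.8,0),s1=(258.4,185.4,0),s2=(310.8,178,0)),side=dict(caddy=(294.6,213.9,.006),occ=(246.8,243.3,0),prism=(309,274.6,0),pen=(254.5,150.1,0),d1=(258.7,182.3,0),d2=(209.2,211.2,0),s1=(209,230.3,0),s2=(250.7,207.6,0))).items():
    for k,(u,v,z) in L.items(): print(c,k,np.round(ray((u,v),z,cam(c))[0],3))
E
```

```text
scene rest [0.582 0.092 0.006]
scene caddy [ 0.572 -0.096  0.006]
scene occ [ 0.448 -0.217  0.   ]
scene prism [ 0.585 -0.283  0.   ]
scene pen [0.466 0.205 0.   ]
scene d1 [ 0.355 -0.102  0.   ]
scene d2 [0.455 0.041 0.   ]
scene s1 [ 0.458 -0.072  0.   ]
scene s2 [ 0.366 -0.159  0.   ]
side caddy [ 0.56  -0.103  0.006]
side occ [ 0.453 -0.202  0.   ]
side prism [ 0.587 -0.288  0.   ]
side pen [0.447 0.189 0.   ]
side d1 [0.468 0.029 0.   ]
side d2 [ 0.354 -0.095  0.   ]
side s1 [ 0.363 -0.163  0.   ]
side s2 [ 0.453 -0.077  0.   ]
```

The pictures show, in 800 px scene coordinates, the real amber dropper at (363,318), the white saline at (407,270), the yellow and blue decoys at (482,280) and (495,255), and the caddy right of the rest. The two views agree to about 1–2 cm. Next I'll get a wrist view from above.

```bash
cat >> h.py <<'E'
def go(x,y,z,yawdeg,frm=None):
    """print the move row from the present pose (or frm=(x,y,z,yawdeg)) to a tool-down pose"""
    if frm is None:
        o=ctrl.get_obs();R=Ro.from_euler("xyz",o["eef_rot"]);p=np.array(o["ee_pos"])
    else: R=Ro.from_euler("xyz",[np.pi,0,np.radians(frm[3])]);p=np.array(frm[:3])
    G=Ro.from_euler("xyz",[np.pi,0,np.radians(yawdeg)])
    print("row",np.round(R.inv().apply(np.array([x,y,z])-p)/.03,2).tolist()+np.round(np.degrees((R.inv()*G).as_rotvec())/6,2).tolist())
E
python3 - <<'E'
from h import *
print(np.round(cam("wrist")[0],1).tolist())
go(.46,-.12,.32,90)
E
```

```text
[[342.2, 0.0, 251.5], [0.0, 342.2, 184.3], [0.0, 0.0, 1.0]]
row [13.7, -10.36, -3.82, 0.0, -0.0, -12.4]
```

Request:
{"name": "step_arm", "arguments": {
  "plan": [
    [[0,0,-3.8,0,0,-3],[13.7,-10.36,-3.82,0,0,-12.4],[13.7,-10.36,-3.82,0,0,-12.4],[13.7,-10.36,-3.82,0,0,-12.4],[13.7,-10.36,-3.82,0,0,-12.4],[13.7,-10.36,-3.82,0,0,-12.4],[13.7,-10.36,-3.82,0,0,-12.4],[13.7,-10.36,-3.82,0,0,-12.4]]
  ]
}}

```text
time_s: 1.47
ee_pos: [0.3235, -0.2984, 0.2885]
eef_rot: [3.141, 0.0, 1.278]
force: [1.0, -0.9, -0.1]
grip_width: 0.0938
grip_force: 0.0
```

Run:
```python
from h import *
go(.46,-.12,.32,90)
```

```text
row [7.01, 2.64, -1.05, 0.01, 0.0, -2.8]
```

Request:
{"name": "step_arm", "arguments": {
  "plan": [
    [[7.0,-2.64,-1.05,0,0,-2.8],[7.0,-2.64,-1.05,0,0,-2.8]]
  ]
}}

```text
time_s: 1.63
ee_pos: [0.3179, -0.2159, 0.2994]
eef_rot: [-3.141, -0.001, 1.529]
force: [0.4, 0.9, 0.6]
grip_width: 0.094
grip_force: 0.0
```

Run:
```python
from h import *
go(.46,-.12,.32,90)
```

```text
row [3.39, 4.6, -0.69, -0.01, -0.01, -0.4]
```

Request:
{"name": "step_arm", "arguments": {
  "plan": [
    [[3.4,4.6,-0.7,0,0,-0.4],[3.4,4.6,-0.7,0,0,-0.4],[3.4,4.6,-0.7,0,0,-0.4],[3.4,4.6,-0.7,0,0,-0.4],[3.4,4.6,-0.7,0,0,-0.4],[3.4,4.6,-0.7,0,0,-0.4],[3.4,4.6,-0.7,0,0,-0.4]]
  ]
}}

```text
time_s: 2.22
ee_pos: [0.4601, -0.1228, 0.3202]
eef_rot: [-3.141, -0.0, 1.564]
force: [-0.1, -0.0, 0.4]
grip_width: 0.0938
grip_force: 0.0
```

```bash
cat > look.py <<'E'
from h import *
import sys
Z=dict(rest=.006,caddy=.006)
def look(tag,qs):
    M=cam("wrist");print("at",np.round(ctrl.get_obs()["ee_pos"],3),np.round(np.degrees(ctrl.get_obs()["eef_rot"]),1))
    im=ctrl.camera("wrist");cv2.imwrite(f"pics/{tag}.png",im[...,::-1])
    np.savez(f"{tag}.npz",im=im,K=M[0],R=M[1],t=M[2])
    for q in qs:
        for d in ctrl.place_of(q,"wrist")[:3]:print(q,np.round(d["at"]).tolist(),round(d["confidence"],2),np.round(ray(d["at"],Z.get(q,0),M)[0],4))
        for i,d in enumerate(ctrl.masks_of(q,"wrist")[:2]):
            m=d["pixels"].astype(np.uint8);np.save(f"{tag}_{q}{i}.npy",m)
            c,_=cv2.findContours(m,0,2);c=max(c,key=cv2.contourArea)[:,0]
            P=ray(c,Z.get(q,0)+(.005 if q in("rest","penlight") else .028 if q=="caddy" else .002),M)[:,:2]
            r=cv2.minAreaRect((P*1000).astype(np.float32));print("  mask",round(d["confidence"],2),np.round(r[0],1),np.round(r[1],1),round(r[2],1))
if __name__=="__main__": look(sys.argv[1],sys.argv[2:])
E
python3 look.py w1 rest caddy occluder prism_bar penlight dropper saline
```

```text
at [ 0.46  -0.123  0.32 ] [-180.    -0.    89.6]
  mask 0.77 [579.5  33.1] [125.   83.9] 4.0
caddy [322.0, 125.0] 0.58 [ 0.5603 -0.0905  0.006 ]
  mask 0.92 [560.7 -92.6] [ 65.6 121.3] 4.5
occluder [248.0, 207.0] 0.95 [ 0.4534 -0.2133 -0.    ]
  mask 0.63 [ 458.4 -212.8] [ 55.1 162.2] 0.3
prism_bar [333.0, 249.0] 0.71 [ 0.5867 -0.2837  0.    ]
  mask 0.65 [ 585.1 -279.1] [136.8  31.9] 83.1
penlight [323.0, 125.0] 0.72 [ 0.5636 -0.0905  0.    ]
dropper [250.0, 26.0] 0.76 [ 0.4592  0.0414 -0.    ]
dropper [178.0, 132.0] 0.67 [ 0.3534 -0.0989  0.    ]
  mask 0.85 [ 340.6 -103.2] [52.8 36.8] 22.0
  mask 0.69 [457.1  50. ] [46.8 36.2] 89.6
saline [251.0, 115.0] 0.96 [ 0.4591 -0.0756  0.    ]
saline [185.0, 177.0] 0.74 [ 0.3606 -0.1666  0.    ]
  mask 0.82 [452.  -75.5] [44.1 42.9] 44.4
```

View pics/w1.png

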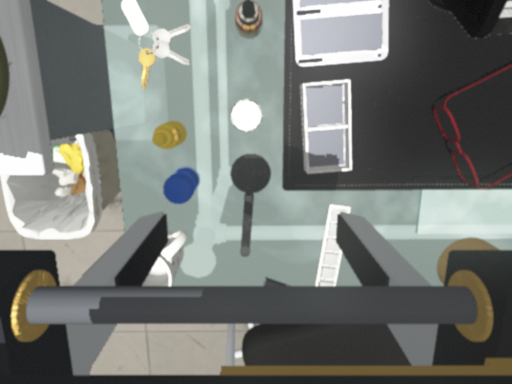

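The wrist picture shows the occluder disc at (250,173) with its handle running down to (246,250), and the saline at (246,115). The dropper is at (249,15), the caddy at (327,125), and the prism bar at (333,245) is partly hidden. Next I'll look at the rest and penlight.

Request:
{"name": "step_arm", "arguments": {
  "plan": [
    [[4.7,1.0,0,0,0,0],[4.7,1.0,0,0,0,0],[4.7,1.0,0,0,0,0],[4.7,1.0,0,0,0,0],[4.7,1.0,0,0,0,0],[4.7,1.0,0,0,0,0],[4.7,1.0,0,0,0,0]]
  ]
}}

```text
time_s: 3.55
ee_pos: [0.4915, 0.0176, 0.3205]
eef_rot: [-3.142, 0.0, 1.564]
force: [0.4, -0.3, 0.0]
grip_width: 0.0944
grip_force: 0.0
```

```bash
python3 look.py w2 rest caddy penlight dropper saline
python3 - <<'E'
from h import *
go(.585,-.37,.25,90)
E
```

```text
at [0.491 0.018 0.321] [-180.     0.    89.6]
rest [312.0, 98.0] 0.79 [0.5761 0.0868 0.006 ]
  mask 0.79 [575.2  89. ] [125.3 193.2] 3.8
caddy [298.0, 217.0] 0.86 [ 0.5612 -0.0882  0.006 ]
  mask 0.73 [561.7 -88.9] [ 63.3 127.5] 4.5
  mask 0.7 [ 574.3 -292.1] [79.5 30.8] 82.3
penlight [225.0, 9.0] 0.94 [0.4581 0.2034 0.    ]
penlight [229.0, 133.0] 0.7 [0.4591 0.0396 0.    ]
penlight [226.0, 288.0] 0.63 [ 0.4485 -0.2113  0.    ]
  mask 0.58 [457.9 176. ] [16.  74.7] 0.4
dropper [228.0, 131.0] 0.64 [0.4582 0.0415 0.    ]
dropper [159.0, 222.0] 0.41 [ 0.3473 -0.0971  0.    ]
  mask 0.81 [454.   38.5] [36.  36.2] 89.0
  mask 0.58 [ 362.6 -100.1] [14.7  4.6] 86.3
saline [227.0, 210.0] 0.96 [ 0.4526 -0.0776 -0.    ]
saline [171.0, 266.0] 0.56 [ 0.3619 -0.1715  0.    ]
  mask 0.85 [449.3 -88.2] [63.5 44.5] 87.9
  mask 0.78 [ 354.8 -182.4] [68.9 42.2] 59.1
row [-12.91, 3.21, 2.35, 0.0, -0.0, -0.07]
```

View pics/w2.png

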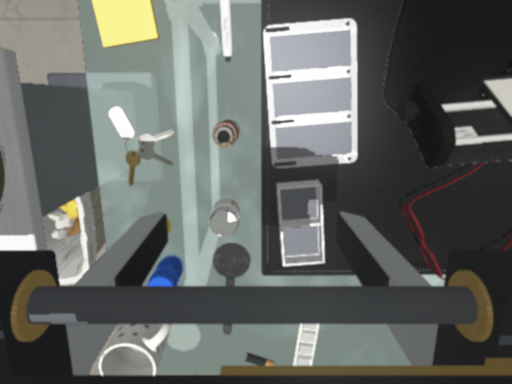

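The rest mask measures 125×193 mm against the stated 124×193, so the rest pose is good: centre (0.5755, 0.089), about 3.8°. Before moving in there I'll check how low the chin device hangs near it.

```bash
python3 - <<'E'
from h import *
d=np.load("w2.npz");W=(d["K"],d["R"],d["t"]);S=cam("scene")
def tri(a,b):
    A=[]
    for (K,R,t),p in((W,a),(S,b)):
        P=K@np.c_[R,t];A+= [p[0]*P[2]-P[0],p[1]*P[2]-P[1]]
    X=np.linalg.svd(np.array(A))[2][3];X=X[:3]/X[3];print(np.round(X,3),np.round(proj(X,W)-a,1),np.round(proj(X,S)-b,1))
s=512/800
for b in((28,158),(225,238),(205,270)):
  for a in((410,108),(425,92),(435,162)): print(a,b,end=" ");tri(a,(b[0]*s,b[1]*s))
E
python3 - <<'E'
import cv2
a=cv2.imread("pics/w2.png")[40:200,330:512];b=cv2.imread("pics/scene0.png")[130:400,0:300]
import numpy as np
a=cv2.resize(a,None,fx=2.2,fy=2.2,interpolation=cv2.INTER_CUBIC);b=cv2.resize(b,(389,350))
h=max(a.shape[0],b.shape[0]);o=np.zeros((h,a.shape[1]+b.shape[1],3),np.uint8);o[:a.shape[0],:a.shape[1]]=a;o[:b.shape[0],a.shape[1]:]=b
cv2.imwrite("pics/dev.png",o)
E
```

```text
(410, 108) (28, 158) [0.688 0.189 0.275] [[ 188.1 -200.5]] [[50.7 -2.3]]
(425, 92) (28, 158) [0.702 0.187 0.261] [[ 173.3 -168.1]] [[47.9  2.2]]
(435, 162) (28, 158) [0.709 0.171 0.271] [[ 184.2 -214.7]] [[51.1 -7.5]]
(410, 108) (225, 238) [0.663 0.072 0.106] [[-6.8  3.4]] [[-2.6 -0.8]]
(425, 92) (225, 238) [0.66  0.084 0.119] [[-17.9   7.8]] [[-6.7 -2.4]]
(435, 162) (225, 238) [ 0.738 -0.003  0.035] [[-4.7  2.4]] [[-2.  -0.5]]
(410, 108) (205, 270) [0.702 0.074 0.036] [[ 0.5 -0.3]] [[0.2 0.1]]
(425, 92) (205, 270) [0.7   0.088 0.05 ] [[-10.3   4.7]] [[-4.3 -1.5]]
(435, 162) (205, 270) [ 0.799 -0.015 -0.061] [[ 2.  -1.1]] [[0.9 0.2]]
```

View pics/dev.png

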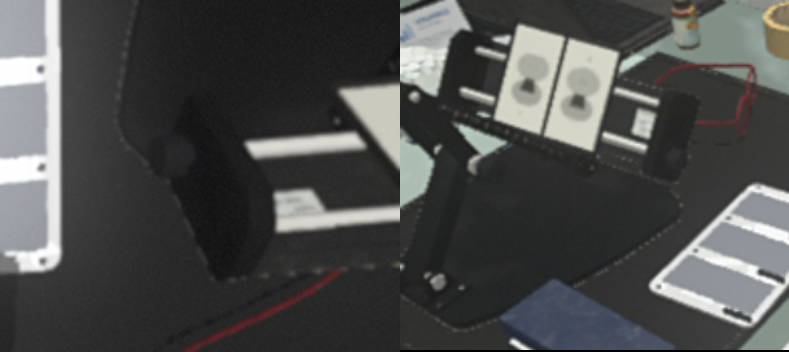

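Request:
{"name": "step_arm", "arguments": {
  "plan": [
    [[-12.9,3.2,2.35,0,0,0],[-12.9,3.2,2.35,0,0,0],[-12.9,3.2,2.35,0,0,0],[-12.9,3.2,2.35,0,0,0],[-12.9,3.2,2.35,0,0,0],[-12.9,3.2,2.35,0,0,0],[-12.9,3.2,2.35,0,0,0],[-12.9,3.2,2.35,0,0,0]]
  ]
}}

```text
time_s: 4.77
ee_pos: [0.5683, -0.3031, 0.2621]
eef_rot: [3.142, -0.0, 1.564]
force: [0.9, 1.3, 0.3]
grip_width: 0.0941
grip_force: 0.0
```

Run:
```python
from h import *
go(.585,-.37,.25,90)
```

```text
row [-2.22, 0.57, 0.4, 0.0, -0.0, -0.07]
```

The device's near knob, at (175,152) in the left crop and (680,160) in the right, comes out at x≈0.68 and z≈0.07. That clears the gripper over the bays, whose body reaches x≈0.615. Back to the prism bar.

Request:
{"name": "step_arm", "arguments": {
  "plan": [
    [[-2.2,0.57,0.4,0,0,0],[-2.2,0.57,0.4,0,0,0],[-2.2,0.57,0.4,0,0,0],[-2.2,0.57,0.4,0,0,0]]
  ]
}}

```text
time_s: 5.1
ee_pos: [0.5846, -0.3682, 0.2489]
eef_rot: [-3.14, -0.001, 1.562]
force: [-0.1, 1.0, 0.2]
grip_width: 0.0939
grip_force: 0.0
```

```bash
python3 look.py w3 prism_bar occluder caddy
python3 - <<'E'
from h import *
d=np.load("w3.npz");M=(d["K"],d["R"],d["t"])
for n,z in(("prism_bar0",.003),("occluder0",.004)):
    m=np.load(f"w3_{n}.npy");c,_=cv2.findContours(m,0,2)
    c=max(c,key=cv2.contourArea)[:,0];P=ray(c,z,M)[:,:2]
    r=cv2.boxPoints(cv2.minAreaRect((P*1000).astype(np.float32)));print(n,np.round(r).tolist(),c.min(0),c.max(0))
E
```

```text
at [ 0.585 -0.368  0.249] [-1.799e+02 -1.000e-01  8.950e+01]
prism_bar [251.0, 88.0] 0.65 [ 0.5847 -0.2856  0.    ]
  mask 0.9 [ 584.2 -285.6] [149.8  32. ] 82.9
occluder [135.0, 21.0] 0.57 [ 0.4512 -0.2105  0.    ]
  mask 0.84 [ 451.2 -239.6] [104.6  19.1] 82.6
prism_bar0 [[559.0, -358.0], [591.0, -362.0], [609.0, -214.0], [578.0, -210.0]] [232  19] [272 150]
occluder0 [[436.0, -290.0], [454.0, -293.0], [468.0, -189.0], [449.0, -187.0]] [130   0] [147  94]
```

View pics/w3.png

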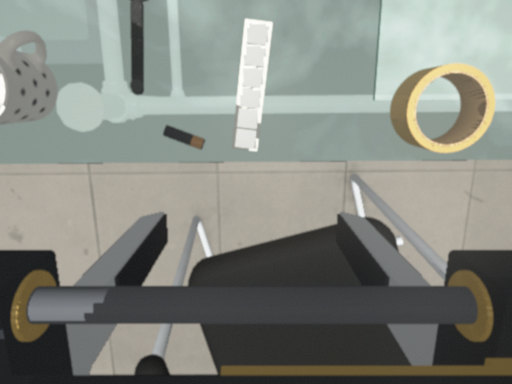

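The bar's mask measures 150×32 mm, matching the stated size, with its centre at (0.584, -0.2856) and its axis at 83°. Going in to grasp.

Run:
```python
from h import *
go(.584,-.2856,.05,83)
```

```text
row [2.7, -0.06, 6.71, 0.01, 0.0, 1.11]
```

Request:
{"name": "step_arm", "arguments": {
  "plan": [
    [[2.7,-0.06,3,0,0,1.1],[2.7,-0.06,3,0,0,1.1],[2.7,-0.06,3,0,0,1.1],[2.7,-0.06,6.7,0,0,1.1],[2.7,-0.06,6.7,0,0,1.1],[2.7,-0.06,6.7,0,0,1.1],[2.7,-0.06,6.7,0,0,1.1],[2.7,-0.06,6.7,0,0,1.1]]
  ],
  "grip": 0.6,
  "squeeze": 12
}}

```text
time_s: 6.12
ee_pos: [0.5836, -0.2858, 0.0496]
eef_rot: [-3.14, -0.001, 1.449]
force: [-0.3, 0.0, 0.9]
grip_width: 0.0564
grip_force: 0.0
```

Run:
```python
from h import *
go(.584,-.2856,.006,83)
```

```text
row [0.01, 0.02, 1.45, -0.01, -0.0, 0.0]
```

Request:
{"name": "step_arm", "arguments": {
  "plan": [
    [[0,0,1.0,0,0,0],[0,0,1.45,0,0,0],[0,0,1.45,0,0,0],[0,0,1.45,0,0,0]]
  ]
}}

```text
time_s: 6.45
ee_pos: [0.584, -0.2863, 0.0073]
eef_rot: [3.141, 0.0, 1.448]
force: [-0.7, -0.0, 0.2]
grip_width: 0.0562
grip_force: 0.0
```

Request:
{"name": "step_arm", "arguments": {
  "plan": [
    [[0,0,0,0,0,0],[0,0,0,0,0,0],[0,0,0,0,0,0],[0,0,0,0,0,0],[0,0,0,0,0,0],[0,0,0,0,0,0],[0,0,0,0,0,0]]
  ],
  "grip": 0
}}

```text
time_s: 7.03
ee_pos: [0.5838, -0.2862, 0.0064]
eef_rot: [3.141, 0.0, 1.448]
force: [-0.8, -0.1, 2.5]
grip_width: 0.0237
grip_force: 12.0
```

Request:
{"name": "step_arm", "arguments": {
  "plan": [
    [[0,0,-1,0,0,0],[0,0,-2.5,0,0,0],[0,0,-4.5,0,0,0],[0,0,-4.5,0,0,0],[0,0,-4.5,0,0,0],[0,0,-4.5,0,0,0]]
  ]
}}

```text
time_s: 7.53
ee_pos: [0.5839, -0.2863, 0.1418]
eef_rot: [3.14, 0.001, 1.448]
force: [-0.3, 0.1, -1.6]
grip_width: 0.0235
grip_force: 12.0
```

Run:
```python
from h import *
go(.5755,.089,.14,3.8)
```

```text
row [12.38, -1.81, 0.05, 0.02, -0.01, 13.2]
```

Request:
{"name": "step_arm", "arguments": {
  "plan": [
    [[12.4,-1.8,0,0,0,13.2],[12.4,-1.8,0,0,0,13.2],[12.4,-1.8,0,0,0,13.2],[12.4,-1.8,0,0,0,13.2],[12.4,-1.8,0,0,0,13.2],[12.4,-1.8,0,0,0,13.2],[12.4,-1.8,0,0,0,13.2],[12.4,-1.8,0,0,0,13.2]]
  ]
}}

```text
time_s: 8.2
ee_pos: [0.5757, 0.0352, 0.1389]
eef_rot: [-3.14, 0.003, 0.484]
force: [0.7, 0.3, -0.8]
grip_width: 0.0237
grip_force: 12.0
```

Run:
```python
from h import *
go(.5755,.089,.14,3.8)
```

```text
row [0.83, -1.59, -0.04, -0.01, 0.03, 3.99]
```

Request:
{"name": "step_arm", "arguments": {
  "plan": [
    [[0.83,-1.59,0,0,0,4.0],[0.83,-1.59,0,0,0,4.0],[0.83,-1.59,0,0,0,4.0],[0.83,-1.59,0,0,0,4.0],[0.83,-1.59,0,0,0,4.0],[0.83,-1.59,0,0,0,4.0],[0.83,-1.59,2.4,0,0,4.0],[0.83,-1.59,2.4,0,0,4.0]]
  ]
}}

```text
time_s: 8.87
ee_pos: [0.5763, 0.0868, 0.0674]
eef_rot: [-3.142, -0.001, 0.073]
force: [0.7, -1.0, -2.1]
grip_width: 0.0234
grip_force: 12.0
```

```bash
python3 look.py w4 rest caddy prism_bar;python3 - <<'E'
from h import *
go(.5755,.089,.0185,3.8)
E
```

```text
at [0.576 0.087 0.067] [-180.    -0.     4.2]
  mask 0.92 [583.1 146.8] [99.5 80.1] 4.1
caddy [487.0, 231.0] 0.64 [ 0.5627 -0.092   0.006 ]
  mask 0.68 [579.4  86. ] [153.  43.] 4.0
row [-0.07, -0.07, 1.75, -0.0, -0.03, 0.05]
```

View pics/w4.png

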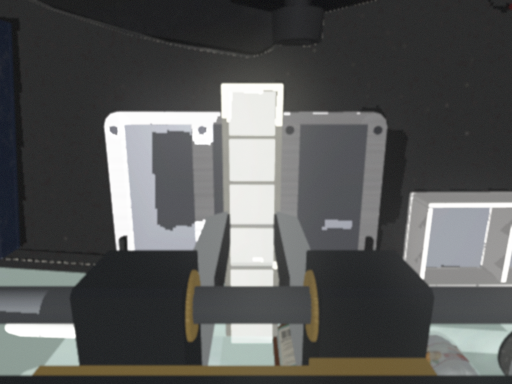

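The bar is held square over the middle bay. I'll refine the rest pose from the plate's rear edge (row ~112) and sides (columns ~108 and ~385) in this close view.

Run:
```python
from h import *
d=np.load("w4.npz");M=(d["K"],d["R"],d["t"]);g=cv2.cvtColor(d["im"],7).astype(float)
# sub-pixel edges: rear edge per column, side edges per row
def edge(v):
    q=np.abs(np.gradient(cv2.GaussianBlur(v.reshape(1,-1),(5,1),0)[0]));i=q.argmax();return (q[i-2:i+3]*np.arange(i-2,i+3)).sum()/q[i-2:i+3].sum()
re=np.array([(c,100+edge(g[100:122,c])) for c in list(range(130,210,5))+list(range(305,370,5))])
le=np.array([(97+edge(g[r,97:122]),r) for r in range(135,235,5)])
ri=np.array([(372+edge(g[r,372:397]),r) for r in range(135,235,5)])
for n,e in(("rear",re),("left",le),("right",ri)):
    P=ray(e,.011,M)[:,:2]*1000;vx,vy,x0,y0=cv2.fitLine(P.astype(np.float32),cv2.DIST_HUBER,0,.01,.01).ravel()
    print(n,round(float(np.degrees(np.arctan2(vy,vx))),2),round(float(x0),1),round(float(y0),1), "resid",np.round(np.std((P-[x0,y0])@[-vy,vx]),2))
```

```text
rear -85.86 635.9 114.9 resid 0.15
left 4.11 579.9 186.7 resid 0.09
right 4.04 597.4 -5.2 resid 0.1
```

Run:
```python
from h import *
d=np.load("w4.npz");M=(d["K"],d["R"],d["t"]);print(np.round(ray([(222,84),(283,84)],.064,M),4), np.round(ctrl.get_obs()["ee_pos"],4))
go(.5755,.0898,.0185,4.1)
```

```text
[[0.6516 0.1064 0.064 ]
 [0.6539 0.0752 0.064 ]] [0.5775 0.0871 0.0711]
row [-0.07, -0.09, 1.75, -0.0, -0.03, 0.0]
```

Request:
{"name": "step_arm", "arguments": {
  "plan": [
    [[-0.08,-0.11,1.4,0,0,0],[-0.08,-0.11,1.4,0,0,0],[-0.08,-0.11,1.75,0,0,0],[-0.08,-0.11,1.75,0,0,0],[-0.08,-0.11,1.75,0,0,0],[-0.08,-0.11,1.75,0,0,0]]
  ]
}}

```text
time_s: 9.72
ee_pos: [0.5745, 0.0902, 0.0179]
eef_rot: [-3.142, -0.002, 0.071]
force: [0.1, -0.4, -1.1]
grip_width: 0.024
grip_force: 12.0
```

Request:
{"name": "step_arm", "arguments": {
  "plan": [
    [[0,0,0.03,0,0,0],[0,0,0.03,0,0,0],[0,0,0.03,0,0,0]]
  ]
}}

```text
time_s: 9.97
ee_pos: [0.5743, 0.0902, 0.0164]
eef_rot: [3.142, -0.001, 0.071]
force: [-0.9, -1.2, 4.4]
grip_width: 0.0237
grip_force: 12.0
```

Request:
{"name": "step_arm", "arguments": {
  "plan": [
    [[0,0,0,0,0,0],[0,0,0,0,0,0],[0,0,0,0,0,0],[0,0,-1,0,0,0],[0,0,-3,0,0,0],[0,0,-5,0,0,0],[0,0,-5,0,0,0],[0,0,-5,0,0,0]]
  ],
  "grip": 0.5
}}

```text
time_s: 10.63
ee_pos: [0.5764, 0.0905, 0.1734]
eef_rot: [-3.141, -0.011, 0.071]
force: [0.6, -0.3, 1.0]
grip_width: 0.0472
grip_force: 0.0
```

Request:
{"name": "step_arm", "arguments": {
  "plan": [
    [[-2.3,0,0,0,0,0],[-2.3,0,0,0,0,0],[-2.3,0,0,0,0,0],[-2.3,0,0,0,0,0],[-2.3,0,0,0,0,0]]
  ],
  "grip": 0.95
}}

```text
time_s: 11.05
ee_pos: [0.5056, 0.0853, 0.1659]
eef_rot: [-3.142, -0.001, 0.071]
force: [0.8, -0.1, -0.4]
grip_width: 0.077
grip_force: 0.0
```

```bash
python3 look.py w5 rest prism_bar caddy occluder saline;python3 - <<'E'
from h import *
go(.455,-.22,.17,89)
E
```

```text
at [0.506 0.085 0.166] [-180.    -0.     4.1]
  mask 0.62 [570.7 145.1] [123.5  81.6] 4.5
prism_bar [252.0, 99.0] 0.7 [0.5761 0.0888 0.    ]
  mask 0.56 [576.6  88.5] [155.1  34. ] 4.0
  mask 0.69 [561.8 -86.4] [ 62.4 130.3] 4.1
  mask 0.96 [ 461.8 -164.8] [51.9 68.5] 4.0
saline [394.0, 226.0] 0.94 [ 0.4545 -0.0728  0.    ]
  mask 0.78 [442.2 -89.7] [77.7 48.3] 51.9
row [-2.39, 10.03, -0.15, -0.0, 0.0, -14.15]
```

View pics/w5.png

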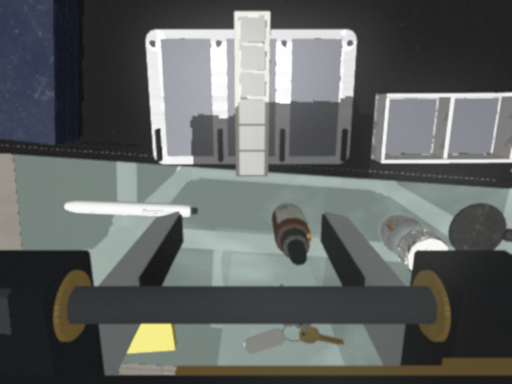

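The bar sits mid-plate: the plate spans columns 147–356 and the bar is centred at 252. The penlight runs from (65,208) to (197,211). I'll compute the numbers.

Run:
```python
from h import *
d=np.load("w5.npz");M=(d["K"],d["R"],d["t"])
f=lambda p,z:np.round(ray(p,z,M)[:,:2]*1000,1).tolist()
print("plate rear/front mid",f([(251,30),(251,164)],.011),"LR",f([(146,100),(357,100)],.011))
print("bar ends",f([(252.5,11.5),(252,176.5)],.014))
print("pen ends",f([(65,208),(198,211)],.007))
print("caddy TL,BL",f([(376,93.5),(373,162)],.034))
```

```text
plate rear/front mid [[636.1, 93.7], [513.3, 85.0]] LR [[567.6, 188.6], [581.8, -10.9]]
bar ends [[650.8, 93.4], [501.4, 83.2]]
pen ends [[453.1, 273.3], [459.4, 136.3]]
caddy TL,BL [[587.9, -19.9], [527.2, -26.7]]
```

Request:
{"name": "step_arm", "arguments": {
  "plan": [
    [[-2.4,10.0,-0.15,0,0,-14.15],[-2.4,10.0,-0.15,0,0,-14.15],[-2.4,10.0,-0.15,0,0,-14.15],[-2.4,10.0,-0.15,0,0,-14.15],[-2.4,10.0,-0.15,0,0,-14.15],[-2.4,10.0,-0.15,0,0,-14.15],[-2.4,10.0,-0.15,0,0,-14.15],[-2.4,10.0,-0.15,0,0,-14.15]]
  ]
}}

```text
time_s: 12.27
ee_pos: [0.4569, -0.2053, 0.1701]
eef_rot: [3.141, -0.0, 0.955]
force: [-0.4, 0.9, -0.3]
grip_width: 0.0891
grip_force: 0.0
```

Run:
```python
from h import *
go(.455,-.29,.20,89)
```

```text
row [-2.34, 1.58, -1.0, 0.0, 0.0, -5.71]
```

Request:
{"name": "step_arm", "arguments": {
  "plan": [
    [[-4.0,2.8,-1.5,0,0,-5.7],[-4.0,2.8,-1.5,0,0,-5.7],[-4.0,2.8,-1.5,0,0,-5.7],[-4.0,2.8,-1.5,0,0,-5.7],[-4.0,2.8,-1.5,0,0,-5.7],[-4.0,2.8,-1.5,0,0,-5.7],[-4.0,2.8,-1.5,0,0,-5.7]]
  ]
}}

```text
time_s: 12.85
ee_pos: [0.4558, -0.3498, 0.2145]
eef_rot: [-3.141, -0.001, 1.543]
force: [0.6, 0.3, 0.5]
grip_width: 0.0894
grip_force: 0.0
```

```bash
python3 look.py w6 occluder;python3 - <<'E'
from h import *
d=np.load("w6.npz");M=(d["K"],d["R"],d["t"]);m=np.load("w6_occluder0.npy")
ys,xs=np.nonzero(m);P=ray(np.c_[xs,ys],.005,M)[:,:2]*1000
print(P.min(0),P.max(0),xs.min(),xs.max(),ys.min(),ys.max())
for a in range(-300,-120,10):
    s=P[(P[:,1]>a)&(P[:,1]<a+10)]
    if len(s):print(a+5,np.round([s[:,0].min(),s[:,0].max(),s[:,0].mean()],1))
E
```

```text
at [ 0.456 -0.35   0.215] [-180.    -0.    88.4]
occluder [245.0, 30.0] 0.6 [ 0.4525 -0.2094  0.    ]
  mask 0.89 [ 455.2 -236.7] [111.9  41.7] 88.4
[ 436.17201956 -292.48382619] [ 477.47751162 -180.96155256] 228 268 0 110
-295 [443.5 452.4 448. ]
-285 [441.4 455.9 448.3]
-275 [441.7 455.2 449.1]
-265 [443.1 456.6 449.5]
-255 [443.5 456.9 450.2]
-245 [443.9 458.2 451.4]
-235 [445.4 458.5 452. ]
-225 [445.7 459.9 452.7]
-215 [447.2 461.  453.7]
-205 [447.6 461.5 453.9]
-195 [447.9 465.9 455.6]
-185 [436.2 477.5 457.1]
```

View pics/w6.png

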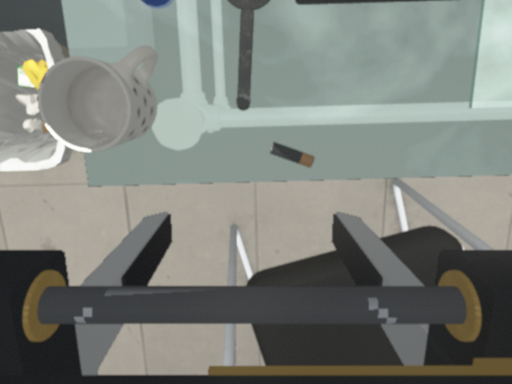

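The handle runs from its end at (243,103) up to the disc, with its axis at 85.7°. The grasp point is (0.4548, -0.2025), clear of the mug at (90,100).

Run:
```python
from h import *
go(.4548,-.2025,.06,85.7)
```

```text
row [4.89, -0.17, 5.16, -0.0, -0.0, 0.47]
```

Request:
{"name": "step_arm", "arguments": {
  "plan": [
    [[4.9,-0.17,0,0,0,0.47],[4.9,-0.17,0,0,0,0.47],[4.9,-0.17,0,0,0,0.47],[4.9,-0.17,2,0,0,0.47],[4.9,-0.17,5.1,0,0,0.47],[4.9,-0.17,5.1,0,0,0.47],[4.9,-0.17,5.1,0,0,0.47],[4.9,-0.17,5.1,0,0,0.47]]
  ],
  "grip": 0.4
}}

```text
time_s: 13.67
ee_pos: [0.4517, -0.2005, 0.0569]
eef_rot: [-3.134, -0.004, 1.497]
force: [-1.8, -0.6, -1.1]
grip_width: 0.0398
grip_force: 0.0
```

Run:
```python
from h import *
go(.4548,-.2025,.002,85.7)
```

```text
row [-0.07, 0.12, 1.83, -0.08, -0.03, 0.01]
```

Request:
{"name": "step_arm", "arguments": {
  "plan": [
    [[0,0,0.5,0,0,0],[0,0,0.5,0,0,0],[0,0,0.5,0,0,0]]
  ]
}}

```text
time_s: 13.92
ee_pos: [0.4549, -0.203, 0.0483]
eef_rot: [3.141, 0.0, 1.497]
force: [-0.5, 0.1, 0.0]
grip_width: 0.0375
grip_force: 0.0
```

Run:
```python
from h import *
go(.4548,-.2025,.002,85.7)
```

```text
row [0.02, -0.0, 1.54, 0.01, 0.0, 0.01]
```

Request:
{"name": "step_arm", "arguments": {
  "plan": [
    [[0,0,1.0,0,0,0],[0,0,1.5,0,0,0],[0,0,1.53,0,0,0],[0,0,1.53,0,0,0],[0,0,1.53,0,0,0]]
  ]
}}

```text
time_s: 14.33
ee_pos: [0.4552, -0.2034, 0.0027]
eef_rot: [3.14, 0.001, 1.497]
force: [0.9, -0.2, 0.9]
grip_width: 0.0375
grip_force: 0.0
```

Request:
{"name": "step_arm", "arguments": {
  "plan": [
    [[0,0,0,0,0,0],[0,0,0,0,0,0],[0,0,0,0,0,0],[0,0,0,0,0,0],[0,0,0,0,0,0],[0,0,0,0,0,0]]
  ],
  "grip": 0
}}

```text
time_s: 14.83
ee_pos: [0.4545, -0.2031, 0.0014]
eef_rot: [3.141, 0.0, 1.497]
force: [-1.3, 0.8, 5.0]
grip_width: 0.0137
grip_force: 12.0
```

Request:
{"name": "step_arm", "arguments": {
  "plan": [
    [[0,0,-1,0,0,0],[0,0,-2.5,0,0,0],[0,0,-5.3,0,0,0],[0,0,-5.3,0,0,0],[0,0,-5.3,0,0,0],[0,0,-5.3,0,0,0],[0,0,-5.3,0,0,0]]
  ]
}}

```text
time_s: 15.42
ee_pos: [0.4541, -0.2029, 0.1592]
eef_rot: [-3.141, -0.0, 1.497]
force: [-0.0, -0.0, -0.6]
grip_width: 0.0139
grip_force: 12.0
```

Run:
```python
from h import *
c,s=np.cos(np.radians(4.1)),np.sin(np.radians(4.1))
for n,(a,b) in dict(occ=(9,60),pen=(0,-60)).items(): print(n,575.5+c*a-s*b,89.6+s*a+c*b)
x,y=(575.5+c*9-s*60)/1e3,(89.6+s*9+c*60)/1e3
go(x,y,.16,4.1)
```

```text
occ 580.1871203864173 150.08992397485082
pen 579.7898466599612 29.753553024143358
row [12.04, 3.33, -0.03, -0.01, 0.0, 13.61]
```

Request:
{"name": "step_arm", "arguments": {
  "plan": [
    [[12.0,3.3,0,0,0,13.6],[12.0,3.3,0,0,0,13.6],[12.0,3.3,0,0,0,13.6],[12.0,3.3,0,0,0,13.6],[12.0,3.3,0,0,0,13.6],[12.0,3.3,0,0,0,13.6],[12.0,3.3,0,0,0,13.6],[12.0,3.3,0,0,0,13.6]]
  ]
}}

```text
time_s: 16.08
ee_pos: [0.5546, 0.0802, 0.1577]
eef_rot: [-3.14, 0.003, 0.594]
force: [0.8, -0.4, -1.2]
grip_width: 0.0134
grip_force: 12.0
```

Run:
```python
from h import *
go(.5802,.150,.16,4.1)
```

```text
row [2.01, -1.45, -0.08, -0.01, 0.03, 4.99]
```

Request:
{"name": "step_arm", "arguments": {
  "plan": [
    [[2.0,-1.45,0,0,0,5.0],[2.0,-1.45,0,0,0,5.0],[2.0,-1.45,0,0,0,5.0],[2.0,-1.45,0,0,0,5.0],[2.0,-1.45,0,0,0,5.0],[2.0,-1.45,3.5,0,0,5.0],[2.0,-1.45,3.5,0,0,5.0],[2.0,-1.45,3.5,0,0,5.0]]
  ]
}}

```text
time_s: 16.75
ee_pos: [0.577, 0.1476, 0.0483]
eef_rot: [3.141, 0.008, 0.076]
force: [0.3, -0.5, -1.1]
grip_width: 0.0138
grip_force: 12.0
```

Request:
{"name": "step_arm", "arguments": {
  "plan": [
    [[0,0,0,0,0,0],[0,0,0,0,0,0]]
  ]
}}

```text
time_s: 16.92
ee_pos: [0.5791, 0.148, 0.0532]
eef_rot: [3.141, 0.004, 0.076]
force: [-0.3, 0.4, 0.1]
grip_width: 0.0138
grip_force: 12.0
```

```bash
python3 look.py w7 occluder;python3 - <<'E'
from h import *
go(.5802,.150,.0135,4.1)
E
```

```text
at [0.579 0.148 0.053] [180.    0.2   4.4]
occluder [249.0, 236.0] 0.86 [0.5518 0.1464 0.    ]
occluder [336.0, 211.0] 0.55 [0.5752 0.0857 0.    ]
  mask 0.97 [587.8 138.1] [138.   76.7] 21.9
  mask 0.2 [599.2  87.9] [106.   35.2] 4.0
row [-0.02, -0.06, 1.44, -0.0, -0.02, 0.05]
```

View pics/w7.png

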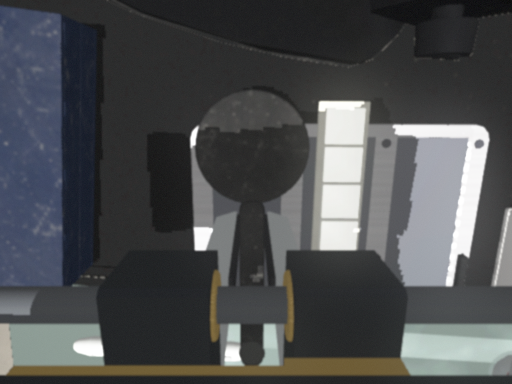

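The paddle hangs straight, with its disc at (252,146) and handle end at (252,352). I'll check its axial offset in the grip.

Run:
```python
from h import *
d=np.load("w7.npz");M=(d["K"],d["R"],d["t"])
print(np.round(ray([(252,146),(252.5,89),(252,203)],.0555,M),4),np.round(ctrl.get_obs()["ee_pos"],4))
```

```text
[[0.6245 0.1501 0.0555]
 [0.6529 0.1521 0.0555]
 [0.5938 0.1478 0.0555]] [0.5809 0.1484 0.0567]
```

Run:
```python
from h import *
go(.5797,.150,.0135,4.1)
```

```text
row [-0.04, -0.06, 1.44, -0.0, -0.02, 0.05]
```

Request:
{"name": "step_arm", "arguments": {
  "plan": [
    [[-0.04,-0.06,1.0,0,0,0.05],[-0.04,-0.06,1.4,0,0,0.05],[-0.04,-0.06,1.44,0,0,0.05],[-0.04,-0.06,1.44,0,0,0.05],[-0.04,-0.06,1.44,0,0,0.05]]
  ]
}}

```text
time_s: 17.48
ee_pos: [0.5791, 0.1499, 0.0126]
eef_rot: [-3.142, -0.001, 0.071]
force: [0.2, -0.3, -0.6]
grip_width: 0.0135
grip_force: 12.0
```

Request:
{"name": "step_arm", "arguments": {
  "plan": [
    [[0,0,0.03,0,0,0],[0,0,0.03,0,0,0],[0,0,0.03,0,0,0]]
  ]
}}

```text
time_s: 17.73
ee_pos: [0.579, 0.1499, 0.0115]
eef_rot: [-3.142, -0.001, 0.071]
force: [-0.8, -0.5, 2.6]
grip_width: 0.0137
grip_force: 13.3
```

Request:
{"name": "step_arm", "arguments": {
  "plan": [
    [[0,0,0,0,0,0],[0,0,0,0,0,0],[0,0,0,0,0,0],[0,0,-1,0,0,0],[0,0,-3,0,0,0],[0,0,-6,0,0,0],[0,0,-6,0,0,0],[0,0,-6,0,0,0]]
  ],
  "grip": 0.35
}}

```text
time_s: 18.4
ee_pos: [0.5794, 0.15, 0.1955]
eef_rot: [-3.141, -0.004, 0.071]
force: [-0.6, 0.0, 0.5]
grip_width: 0.033
grip_force: 0.0
```

Run:
```python
from h import *
go(.457,.10,.20,91)
```

```text
row [-4.19, 1.37, -0.17, 0.03, -0.04, -14.49]
```

Request:
{"name": "step_arm", "arguments": {
  "plan": [
    [[-4.2,1.4,-0.2,0,0,-14.5],[-4.2,1.4,-0.2,0,0,-14.5],[-4.2,1.4,-0.2,0,0,-14.5],[-4.2,1.4,-0.2,0,0,-14.5],[-4.2,1.4,-0.2,0,0,-14.5],[-4.2,1.4,-0.2,0,0,-14.5],[-4.2,1.4,-0.2,0,0,-14.5],[-4.2,1.4,-0.2,0,0,-14.5]]
  ]
}}

```text
time_s: 19.07
ee_pos: [0.4558, 0.099, 0.1969]
eef_rot: [-3.141, 0.0, 1.077]
force: [-0.1, 0.6, 0.9]
grip_width: 0.0331
grip_force: 0.0
```

Run:
```python
from h import *
go(.457,.10,.20,91)
```

```text
row [0.05, 0.02, -0.1, -0.0, 0.0, -4.88]
```

Request:
{"name": "step_arm", "arguments": {
  "plan": [
    [[0,0,0,0,0,-4.9],[0,0,0,0,0,-4.9],[0,0,0,0,0,-4.9],[0,0,0,0,0,-4.9],[0,0,0,0,0,-4.9],[0,0,0,0,0,-4.9]]
  ]
}}

```text
time_s: 19.57
ee_pos: [0.4559, 0.099, 0.1968]
eef_rot: [-3.141, 0.0, 1.582]
force: [-0.3, -0.1, 0.4]
grip_width: 0.0327
grip_force: 0.0
```

```bash
python3 look.py w8 penlight occluder prism_bar;python3 - <<'E'
from h import *
go(.4563,.2048,.05,92)
E
```

```text
at [0.456 0.099 0.197] [-180.     0.    90.6]
penlight [252.0, 63.0] 0.97 [0.4557 0.2045 0.    ]
  mask 0.6 [457.2 200.1] [ 14.3 125. ] 1.9
  mask 0.46 [581.2  33.3] [126.5  75.3] 3.4
  mask 0.63 [576.2 150.8] [167.5  61.1] 0.6
prism_bar [363.0, 175.0] 0.93 [0.5811 0.0858 0.    ]
  mask 0.86 [580.8  86.7] [155.3  35.3] 3.4
row [3.52, 0.05, 4.9, -0.0, -0.0, -0.22]
```

View pics/w8.png

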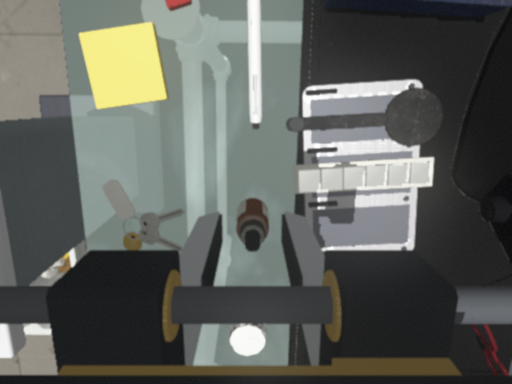

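The penlight runs along column ~255 with its near end at row 126 and its axis at 92°. The paddle at (290–440,120) and the bar at (296–433,175) lie in their bays.

Request:
{"name": "step_arm", "arguments": {
  "plan": [
    [[3.5,0.05,0,0,0,-0.22],[3.5,0.05,0,0,0,-0.22],[3.5,0.05,1,0,0,-0.22],[3.5,0.05,4.9,0,0,-0.22],[3.5,0.05,4.9,0,0,-0.22],[3.5,0.05,4.9,0,0,-0.22],[3.5,0.05,4.9,0,0,-0.22],[3.5,0.05,4.9,0,0,-0.22]]
  ],
  "grip": 0.4
}}

```text
time_s: 20.58
ee_pos: [0.4558, 0.2039, 0.0498]
eef_rot: [-3.139, 0.001, 1.607]
force: [0.6, -0.2, 1.0]
grip_width: 0.0376
grip_force: 0.0
```

Run:
```python
from h import *
d=np.load("w8.npz");M=(d["K"],d["R"],d["t"]);print(np.round(ray([(256,126),(254.5,20)],.007,M),4))
go(.4565,.2047,.004,92)
```

```text
[[0.4601 0.14   0.007 ]
 [0.4572 0.244  0.007 ]]
row [0.03, 0.03, 1.53, -0.02, 0.01, 0.01]
```

Request:
{"name": "step_arm", "arguments": {
  "plan": [
    [[0.04,0.03,1.0,0,0,0],[0.04,0.03,1.5,0,0,0],[0.04,0.03,1.53,0,0,0],[0.04,0.03,1.53,0,0,0],[0.04,0.03,1.53,0,0,0]]
  ]
}}

```text
time_s: 21.0
ee_pos: [0.4584, 0.2057, 0.0065]
eef_rot: [3.138, -0.001, 1.607]
force: [0.0, -0.5, 0.8]
grip_width: 0.0374
grip_force: 0.0
```

Request:
{"name": "step_arm", "arguments": {
  "plan": [
    [[0,0,0,0,0,0],[0,0,0,0,0,0],[0,0,0,0,0,0],[0,0,0,0,0,0],[0,0,0,0,0,0],[0,0,0,0,0,0]]
  ],
  "grip": 0
}}

```text
time_s: 21.5
ee_pos: [0.4572, 0.2054, 0.0045]
eef_rot: [3.141, -0.0, 1.607]
force: [-1.9, -0.3, 7.0]
grip_width: 0.0133
grip_force: 12.0
```

Request:
{"name": "step_arm", "arguments": {
  "plan": [
    [[0,0,-1,0,0,0],[0,0,-2.5,0,0,0],[0,0,-5.3,0,0,0],[0,0,-5.3,0,0,0],[0,0,-5.3,0,0,0],[0,0,-5.3,0,0,0],[0,0,-5.3,0,0,0]]
  ]
}}

```text
time_s: 22.08
ee_pos: [0.4567, 0.2052, 0.1623]
eef_rot: [-3.141, 0.0, 1.607]
force: [-0.0, -0.6, -1.7]
grip_width: 0.0137
grip_force: 12.0
```

Run:
```python
from h import *
go(.5798,.0297,.16,4.1)
```

```text
row [-6.0, 3.89, 0.08, -0.0, 0.01, 14.67]
```

Request:
{"name": "step_arm", "arguments": {
  "plan": [
    [[-6.0,3.9,0,0,0,14.65],[-6.0,3.9,0,0,0,14.65],[-6.0,3.9,0,0,0,14.65],[-6.0,3.9,0,0,0,14.65],[-6.0,3.9,0,0,0,14.65],[-6.0,3.9,0,0,0,14.65],[-6.0,3.9,0,0,0,14.65],[-6.0,3.9,0,0,0,14.65]]
  ]
}}

```text
time_s: 22.75
ee_pos: [0.5799, 0.0287, 0.1601]
eef_rot: [-3.139, 0.004, 0.599]
force: [-0.1, -0.3, 0.3]
grip_width: 0.0131
grip_force: 12.0
```

Run:
```python
from h import *
go(.5798,.0297,.09,4.1)
```

```text
row [0.02, -0.02, 2.34, -0.01, 0.04, 5.04]
```

Request:
{"name": "step_arm", "arguments": {
  "plan": [
    [[0,0,0,0,0,5.0],[0,0,0,0,0,5.0],[0,0,0,0,0,5.0],[0,0,0,0,0,5.0],[0,0,3.4,0,0,5.0],[0,0,3.4,0,0,5.0],[0,0,3.4,0,0,5.0],[0,0,3.4,0,0,5.0]]
  ]
}}

```text
time_s: 23.42
ee_pos: [0.5768, 0.0297, 0.0543]
eef_rot: [-3.141, 0.011, 0.084]
force: [-1.1, -0.4, -0.7]
grip_width: 0.0136
grip_force: 12.0
```

Request:
{"name": "step_arm", "arguments": {
  "plan": [
    [[0,0,0,0,0,0],[0,0,0,0,0,0],[0,0,0,0,0,0]]
  ]
}}

```text
time_s: 23.67
ee_pos: [0.5813, 0.0297, 0.0626]
eef_rot: [3.141, -0.002, 0.084]
force: [-0.1, -0.2, -0.3]
grip_width: 0.0135
grip_force: 12.0
```

```bash
python3 look.py w9 penlight;python3 - <<'E'
from h import *
go(.5798,.0297,.016,4.1)
E
```

```text
at [0.581 0.03  0.063] [ 1.8e+02 -1.0e-01  4.8e+00]
penlight [251.0, 223.0] 0.93 [0.5614 0.027  0.    ]
penlight [167.0, 202.0] 0.58 [0.5727 0.0902 0.    ]
  mask 0.59 [581.1  28.5] [137.  18.] 4.5
row [-0.04, -0.0, 1.54, 0.0, -0.02, 0.12]
```

View pics/w9.png

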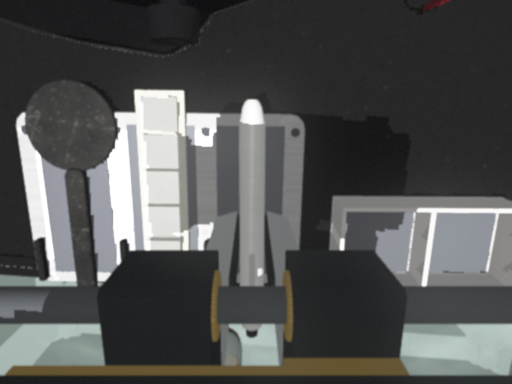

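The penlight is held along the bay with its tips at (252,99) and (252,335). I'll compare tip positions with the TCP.

Run:
```python
from h import *
d=np.load("w9.npz");M=(d["K"],d["R"],d["t"]);e=np.array([np.cos(np.radians(4.1)),np.sin(np.radians(4.1))]);n=np.array([-e[1],e[0]])
def f(name,p,z,o=(.5755,.0896)):
    q=ray(p,z,M)[:,:2]-np.array(o);print(name,np.round(np.c_[q@e,q@n]*1000,1).tolist())
f("pen rel tcp",[(252,99),(252,335)],.0655,(.5813,.0297))
f("rear edge",[(150,114.5),(260,114.5)],.011)
f("paddle far,disc l,r; handle",[(71,82),(27,124),(115,128),(77,200),(81,240)],.016)
f("bar far",[(135,91),(185,91)],.014);f("bar mid L,R",[(142,230),(190,230)],.014)
```

```text
pen rel tcp [[69.1, -0.5], [-66.7, -2.1]]
rear edge [[60.3, 6.5], [61.1, -66.3]]
paddle far,disc l,r; handle [[80.1, 53.8], [53.5, 85.3], [51.6, 28.3], [2.4, 58.4], [-27.0, 58.7]]
bar far [[75.1, 14.4], [75.5, -17.7]]
bar mid L,R [[-19.8, 15.9], [-19.4, -18.1]]
```

Request:
{"name": "step_arm", "arguments": {
  "plan": [
    [[-0.07,0,1.0,0,0,0.12],[-0.07,0,1.4,0,0,0.12],[-0.07,0,1.54,0,0,0.12],[-0.07,0,1.54,0,0,0.12],[-0.07,0,1.54,0,0,0.12],[-0.07,0,1.54,0,0,0.12]]
  ]
}}

```text
time_s: 24.32
ee_pos: [0.5786, 0.0295, 0.0153]
eef_rot: [3.142, -0.0, 0.071]
force: [0.1, 0.3, -0.4]
grip_width: 0.0137
grip_force: 12.0
```

Request:
{"name": "step_arm", "arguments": {
  "plan": [
    [[0,0,0.02,0,0,0],[0,0,0.02,0,0,0]]
  ]
}}

```text
time_s: 24.48
ee_pos: [0.5785, 0.0295, 0.0144]
eef_rot: [-3.142, -0.0, 0.071]
force: [-1.6, 0.5, 0.5]
grip_width: 0.0134
grip_force: 12.0
```

Request:
{"name": "step_arm", "arguments": {
  "plan": [
    [[0,0,0,0,0,0],[0,0,0,0,0,0],[0,0,0,0,0,0],[0,0,-1,0,0,0],[0,0,-3,0,0,0],[0,0,-6,0,0,0],[0,0,-6,0,0,0],[0,0,-6,0,0,0]]
  ],
  "grip": 0.35
}}

```text
time_s: 25.15
ee_pos: [0.5792, 0.0295, 0.1991]
eef_rot: [3.141, -0.005, 0.071]
force: [1.0, -0.3, 0.7]
grip_width: 0.0329
grip_force: 0.0
```

Run:
```python
from h import *
go(.457,-.04,.24,90)
```

```text
row [-4.22, 2.02, -1.38, 0.04, -0.04, -14.32]
```

Request:
{"name": "step_arm", "arguments": {
  "plan": [
    [[-4.2,2.0,-1.4,0,0,-14.3],[-4.2,2.0,-1.4,0,0,-14.3],[-4.2,2.0,-1.4,0,0,-14.3],[-4.2,2.0,-1.4,0,0,-14.3],[-4.2,2.0,-1.4,0,0,-14.3],[-4.2,2.0,-1.4,0,0,-14.3],[-4.2,2.0,-1.4,0,0,-14.3],[-4.2,2.0,-1.4,0,0,-14.3]]
  ],
  "grip": 0.75
}}

```text
time_s: 25.82
ee_pos: [0.4569, -0.0394, 0.2365]
eef_rot: [3.141, -0.0, 1.077]
force: [-0.3, 0.4, -0.5]
grip_width: 0.0706
grip_force: 0.0
```

Request:
{"name": "step_arm", "arguments": {
  "plan": [
    [[0,0,0,0,0,-4.8],[0,0,0,0,0,-4.8],[0,0,0,0,0,-4.8],[0,0,0,0,0,-4.8],[0,0,0,0,0,-4.8],[0,0,0,0,0,-4.8]]
  ]
}}

```text
time_s: 26.32
ee_pos: [0.457, -0.0393, 0.2363]
eef_rot: [3.141, -0.0, 1.57]
force: [-0.2, -1.0, 0.5]
grip_width: 0.0702
grip_force: 0.0
```

```bash
python3 look.py w10 dropper saline caddy penlight occluder prism_bar;python3 - <<'E'
from h import *
go(.4575,.041,.14,90)
E
```

```text
at [ 0.457 -0.039  0.236] [180.  -0.  90.]
dropper [253.0, 89.0] 0.97 [0.4585 0.0415 0.    ]
dropper [167.0, 201.0] 0.8 [ 0.3495 -0.095   0.    ]
dropper [252.0, 183.0] 0.34 [ 0.4577 -0.0722  0.    ]
  mask 0.85 [457.1  44.1] [38.  36.1] 89.9
  mask 0.69 [ 333.3 -111.3] [72.4 32.1] 39.2
saline [176.0, 255.0] 0.86 [ 0.3571 -0.1698  0.    ]
saline [253.0, 184.0] 0.71 [ 0.4586 -0.074   0.    ]
  mask 0.71 [452.5 -85. ] [59.7 45.4] 89.9
  mask 0.66 [ 368.9 -186.2] [60.7 18.2] 65.8
caddy [338.0, 197.0] 0.7 [ 0.5639 -0.0891  0.006 ]
  mask 0.59 [559.6 -87.3] [ 65.5 120.2] 4.6
penlight [357.0, 100.0] 0.65 [0.5814 0.0278 0.    ]
  mask 0.73 [583.4  27.8] [139.6  14.1] 4.0
  mask 0.81 [627.6 129.6] [11.1 45.2] 90.0
prism_bar [359.0, 44.0] 0.86 [0.5792 0.0907 0.    ]
prism_bar [251.0, 86.0] 0.62 [0.4563 0.0444 0.    ]
  mask 0.61 [580.1  90. ] [154.5  34.4] 3.8
row [2.67, 0.02, 3.21, -0.0, -0.0, 0.03]
```

View pics/w10.png

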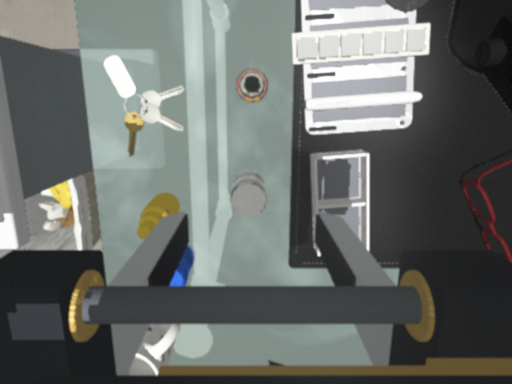

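The penlight, bar and paddle lie in their bays. The dropper is at (252,85) → (0.458, 0.042), the saline at (248,193), and the caddy at (340,200), centred at about (0.562, -0.0885). Taking the dropper now, with vertical moves.

Request:
{"name": "step_arm", "arguments": {
  "plan": [
    [[2.7,0.03,0,0,0,0],[2.7,0.03,0,0,0,0],[2.7,0.03,1,0,0,0],[2.7,0.03,3.2,0,0,0],[2.7,0.03,3.2,0,0,0],[2.7,0.03,3.2,0,0,0],[2.7,0.03,3.2,0,0,0]]
  ]
}}

```text
time_s: 27.55
ee_pos: [0.4575, 0.0417, 0.1404]
eef_rot: [-3.14, 0.0, 1.574]
force: [0.6, -1.1, 0.7]
grip_width: 0.0705
grip_force: 0.0
```

Run:
```python
from h import *
go(.458,.042,.034,90)
```

```text
row [0.01, 0.02, 3.55, -0.01, 0.0, 0.03]
```

Request:
{"name": "step_arm", "arguments": {
  "plan": [
    [[0,0,0.8,0,0,0],[0,0,1.6,0,0,0],[0,0,2.4,0,0,0],[0,0,3.2,0,0,0],[0,0,3.55,0,0,0],[0,0,3.55,0,0,0],[0,0,3.55,0,0,0]]
  ]
}}

```text
time_s: 28.13
ee_pos: [0.4586, 0.0416, 0.0353]
eef_rot: [3.14, -0.0, 1.574]
force: [0.9, -0.2, 0.1]
grip_width: 0.0705
grip_force: 0.0
```

Request:
{"name": "step_arm", "arguments": {
  "plan": [
    [[0,0,0,0,0,0],[0,0,0,0,0,0],[0,0,0,0,0,0],[0,0,0,0,0,0],[0,0,0,0,0,0],[0,0,0,0,0,0],[0,0,0,0,0,0]]
  ],
  "grip": 0,
  "squeeze": 14
}}

```text
time_s: 28.72
ee_pos: [0.4577, 0.0417, 0.0339]
eef_rot: [3.141, -0.0, 1.574]
force: [0.8, -0.5, 1.6]
grip_width: 0.0319
grip_force: 14.0
```

Request:
{"name": "step_arm", "arguments": {
  "plan": [
    [[0,0,-0.3,0,0,0],[0,0,-1.0,0,0,0],[0,0,-1.8,0,0,0],[0,0,-2.2,0,0,0],[0,0,-2.4,0,0,0],[0,0,-2.4,0,0,0],[0,0,-2.4,0,0,0]]
  ]
}}

```text
time_s: 29.3
ee_pos: [0.4574, 0.0417, 0.1055]
eef_rot: [-3.141, -0.0, 1.574]
force: [-0.7, -0.6, -0.5]
grip_width: 0.032
grip_force: 14.0
```

Run:
```python
from h import *
go(.5597,-.0591,.106,90)
```

```text
row [-3.37, 3.4, -0.02, -0.0, -0.0, 0.03]
```

Request:
{"name": "step_arm", "arguments": {
  "plan": [
    [[-0.4,0.4,0,0,0,0],[-1.1,1.1,0,0,0,0],[-1.8,1.8,0,0,0,0],[-2.5,2.5,0,0,0,0],[-3.1,3.1,0,0,0,0],[-3.37,3.4,0,0,0,0],[-3.37,3.4,0,0,0,0],[-3.37,3.4,0,0,0,0]]
  ]
}}

```text
time_s: 29.97
ee_pos: [0.5592, -0.059, 0.1043]
eef_rot: [-3.139, -0.001, 1.573]
force: [0.6, 1.0, -0.7]
grip_width: 0.032
grip_force: 14.0
```

```bash
python3 look.py w11 caddy;python3 - <<'E'
from h import *
go(.5597,-.0591,.0445,90)
E
```

```text
at [ 0.559 -0.059  0.104] [-179.9   -0.    90.1]
  mask 0.75 [559.5 -52. ] [61.8 49.6] 4.4
row [-0.03, 0.02, 2.03, -0.01, -0.0, 0.03]
```

View pics/w11.png

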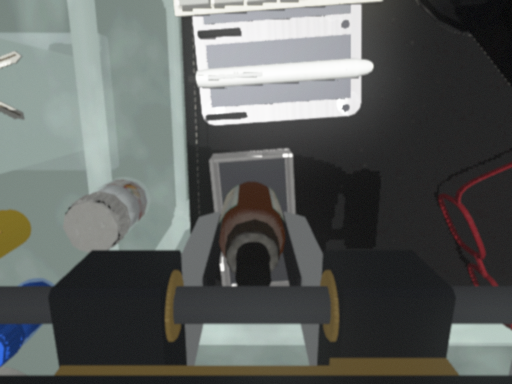

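The dropper is upright over the left compartment, whose far wall's top edge runs from (211,156) to (293,150). I'll check the compartment centre from that edge.

Run:
```python
from h import *
d=np.load("w11.npz");M=(d["K"],d["R"],d["t"]);P=ray([(211,156),(293.5,150.5)],.034,M)[:,:2]*1e3;print(P)
v=P[1]-P[0];a=np.arctan2(v[1],v[0]);c=P.mean(0);n=np.array([np.sin(a),-np.cos(a)])
print(np.degrees(a),np.hypot(*v),"comp L",c+n*31,"comp R",c+n*90,"caddy",c+n*60.5)
```

```text
[[529.03802277 -31.3133091 ]
 [589.6150151  -27.1123006 ]]
3.967105033504304 60.72248736794616 comp L [561.47121473 -60.13852683] comp R [ 565.55305512 -118.99715898] caddy [563.51213492 -89.56784291]
```

Request:
{"name": "step_arm", "arguments": {
  "plan": [
    [[-0.02,0.03,0.5,0,0,0],[-0.02,0.03,1.0,0,0,0],[-0.02,0.03,1.5,0,0,0],[-0.02,0.03,1.9,0,0,0],[-0.02,0.03,2.0,0,0,0],[-0.02,0.03,2.05,0,0,0],[-0.02,0.03,2.05,0,0,0],[-0.02,0.03,2.05,0,0,0]]
  ]
}}

```text
time_s: 30.78
ee_pos: [0.5612, -0.0597, 0.0451]
eef_rot: [3.14, 0.0, 1.574]
force: [-0.3, 0.1, -0.5]
grip_width: 0.0317
grip_force: 14.0
```

Request:
{"name": "step_arm", "arguments": {
  "plan": [
    [[0,0,0.05,0,0,0],[0,0,0.05,0,0,0],[0,0,0.05,0,0,0],[0,0,0.05,0,0,0]]
  ]
}}

```text
time_s: 31.12
ee_pos: [0.561, -0.0597, 0.043]
eef_rot: [3.141, 0.0, 1.574]
force: [-0.8, 0.8, 0.9]
grip_width: 0.0321
grip_force: 14.0
```

Request:
{"name": "step_arm", "arguments": {
  "plan": [
    [[0,0,0.01,0,0,0],[0,0,0.01,0,0,0],[0,0,0.01,0,0,0],[0,0,0.01,0,0,0],[0,0,0.01,0,0,0]]
  ],
  "grip": 0.65
}}

```text
time_s: 31.53
ee_pos: [0.5609, -0.0597, 0.0425]
eef_rot: [3.142, -0.0, 1.574]
force: [-0.9, -0.3, 0.4]
grip_width: 0.0603
grip_force: 0.0
```

Request:
{"name": "step_arm", "arguments": {
  "plan": [
    [[0,0,-0.5,0,0,0],[0,0,-1.5,0,0,0],[0,0,-2.7,0,0,0],[0,0,-4,0,0,0],[0,0,-4.2,0,0,0],[0,0,-4.2,0,0,0],[0,0,-4.2,0,0,0]]
  ],
  "grip": 0.75
}}

```text
time_s: 32.12
ee_pos: [0.5606, -0.0596, 0.1679]
eef_rot: [-3.141, -0.0, 1.574]
force: [-0.3, 0.3, -1.2]
grip_width: 0.0701
grip_force: 0.0
```

```bash
python3 look.py w12 dropper caddy saline
python3 - <<'E'
from h import *
go(.458,-.16,.17,90)
E
```

```text
at [ 0.561 -0.06   0.168] [-180.    -0.    90.2]
dropper [52.0, 204.0] 0.85 [ 0.3491 -0.099   0.    ]
dropper [254.0, 199.0] 0.74 [ 0.5628 -0.0934  0.    ]
dropper [252.0, 168.0] 0.73 [ 0.5611 -0.0598  0.    ]
  mask 0.88 [560.5 -69.5] [38.4 50.8] 0.1
  mask 0.7 [ 323.4 -112.1] [89.9 38.4] 28.3
caddy [252.0, 195.0] 0.74 [ 0.5613 -0.0877  0.006 ]
  mask 0.88 [562.6 -90.1] [ 62.2 123.9] 4.3
  mask 0.57 [575.6  76.6] [141.7  24.7] 0.2
saline [150.0, 179.0] 0.97 [ 0.4553 -0.0717  0.    ]
  mask 0.56 [439.  -85.4] [73. 48.] 27.1
row [-3.33, -3.43, -0.07, -0.01, -0.0, 0.03]
```

Request:
{"name": "step_arm", "arguments": {
  "plan": [
    [[-3.3,-3.4,0,0,0,0],[-3.3,-3.4,0,0,0,0],[-3.3,-3.4,0,0,0,0],[-3.3,-3.4,0,0,0,0],[-3.3,-3.4,0,0,0,0],[-3.3,-3.4,0,0,0,0],[-3.3,-3.4,0,0,0,0]]
  ]
}}

```text
time_s: 33.05
ee_pos: [0.4596, -0.1586, 0.1684]
eef_rot: [3.141, -0.0, 1.574]
force: [-0.6, 0.6, 0.1]
grip_width: 0.0704
grip_force: 0.0
```

```bash
python3 look.py w12 saline dropper
python3 - <<'E'
from h import *
d=np.load("w12.npz");M=(d["K"],d["R"],d["t"]);m=np.load("w12_saline0.npy")
ys,xs=np.nonzero(m);print(xs.min(),xs.max(),ys.min(),ys.max())
# cap top circle at z .073: bounding box of mask rays
P=ray(np.c_[xs,ys],.073,M);print(P.min(0),P.max(0))
g=cv2.cvtColor(d["im"],7);s=g[max(ys.min()-10,0):ys.max()+10,xs.min()-10:xs.max()+10]
print([(round(float(c[0])+xs.min()-10,1),round(float(c[1])+max(ys.min()-10,0),1),round(float(c[2]),1)) for c in (cv2.HoughCircles(cv2.GaussianBlur(s,(3,3),0),3,1,20,param1=80,param2=12,minRadius=18,maxRadius=45)[0][:3])])
go(.457,-.0745,.12,90)
E
```

```text
at [ 0.46  -0.159  0.168] [180.   -0.   90.2]
saline [243.0, 80.0] 0.69 [ 0.4513 -0.0723  0.    ]
saline [156.0, 175.0] 0.59 [ 0.3603 -0.1671  0.    ]
  mask 0.95 [ 348.7 -177.7] [71.4 47.7] 43.3
  mask 0.84 [452.2 -69.3] [47.2 46.9] 79.0
dropper [362.0, 66.0] 0.89 [ 0.566  -0.0589  0.    ]
dropper [144.0, 107.0] 0.81 [ 0.3532 -0.0977  0.    ]
  mask 0.93 [ 332.1 -100.5] [66.6 37.6] 0.1
  mask 0.89 [580.  -52.5] [68.5 39. ] 15.8
114 176 158 214
[ 0.34556318 -0.18452296  0.073     ] [ 0.39756654 -0.13670031  0.073     ]
[(np.float64(138.5), np.float64(190.5), 23.9), (np.float64(153.5), np.float64(204.5), 42.2), (np.float64(155.5), np.float64(178.5), 19.1)]
row [2.8, -0.07, 1.61, -0.0, -0.0, 0.04]
```

Run:
```python
from h import *
d=np.load("w12.npz");M=(d["K"],d["R"],d["t"]);m=np.load("w12_saline1.npy")
ys,xs=np.nonzero(m)
# fit: project the bottle (two circles) and match mask bounding box
from scipy.optimize import least_squares
t=np.linspace(0,6.28,60)
def box(p):
    X=np.vstack([np.c_[p[0]+r*np.cos(t),p[1]+r*np.sin(t),0*t+z] for r,z in((.0185,0),(.0195,.055),(.0195,.073))]);u=proj(X,M);return np.r_[u.min(0),u.max(0)]
b=np.r_[xs.min(),ys.min(),xs.max()+1,ys.max()+1];r=least_squares(lambda p:box(p)-b,[.455,-.075]);print(r.x,np.round(r.fun,1))
```

```text
[ 0.45390609 -0.07407982] [ 0.1 -0.6 -0.1  0.6]
```

Request:
{"name": "step_arm", "arguments": {
  "plan": [
    [[2.8,-0.17,0,0,0,0],[2.8,-0.17,0,0,0,0],[2.8,-0.17,0,0,0,0],[2.8,-0.17,1.6,0,0,0],[2.8,-0.17,1.6,0,0,0],[2.8,-0.17,1.6,0,0,0],[2.8,-0.17,1.6,0,0,0]]
  ]
}}

```text
time_s: 33.88
ee_pos: [0.454, -0.0752, 0.1211]
eef_rot: [-3.141, -0.0, 1.573]
force: [0.0, -0.4, 1.3]
grip_width: 0.0703
grip_force: 0.0
```

Run:
```python
from h import *
go(.4545,-.0742,.046,90)
```

```text
row [0.03, 0.02, 2.5, -0.01, -0.0, 0.03]
```

Request:
{"name": "step_arm", "arguments": {
  "plan": [
    [[0.03,0.02,0.8,0,0,0],[0.03,0.02,1.6,0,0,0],[0.03,0.02,2.2,0,0,0],[0.03,0.02,2.5,0,0,0],[0.03,0.02,2.5,0,0,0],[0.03,0.02,2.5,0,0,0]]
  ]
}}

```text
time_s: 34.38
ee_pos: [0.4551, -0.0744, 0.0466]
eef_rot: [3.141, 0.0, 1.573]
force: [-0.5, -0.1, 0.3]
grip_width: 0.0705
grip_force: 0.0
```

Request:
{"name": "step_arm", "arguments": {
  "plan": [
    [[0,0,0,0,0,0],[0,0,0,0,0,0],[0,0,0,0,0,0],[0,0,0,0,0,0],[0,0,0,0,0,0],[0,0,0,0,0,0],[0,0,0,0,0,0]]
  ],
  "grip": 0
}}

```text
time_s: 34.97
ee_pos: [0.4545, -0.0741, 0.0457]
eef_rot: [3.141, 0.0, 1.574]
force: [-0.8, -0.3, 4.2]
grip_width: 0.0385
grip_force: 14.0
```

Request:
{"name": "step_arm", "arguments": {
  "plan": [
    [[0,0,-0.3,0,0,0],[0,0,-1.0,0,0,0],[0,0,-1.8,0,0,0],[0,0,-2.2,0,0,0],[0,0,-2.4,0,0,0],[0,0,-2.4,0,0,0],[0,0,-2.4,0,0,0]]
  ]
}}

```text
time_s: 35.55
ee_pos: [0.4541, -0.074, 0.1171]
eef_rot: [-3.141, -0.0, 1.574]
force: [-0.3, 0.9, -2.3]
grip_width: 0.0384
grip_force: 14.0
```

Run:
```python
from h import *
go(.5645,-.118,.118,90)
```

```text
row [-1.48, 3.67, -0.03, -0.0, -0.0, 0.03]
```

Request:
{"name": "step_arm", "arguments": {
  "plan": [
    [[-0.5,0.3,0,0,0,0],[-1.2,0.8,0,0,0,0],[-1.5,1.5,0,0,0,0],[-1.5,2.3,0,0,0,0],[-1.5,3.1,0,0,0,0],[-1.5,3.65,0,0,0,0],[-1.5,3.65,0,0,0,0],[-1.5,3.65,0,0,0,0]]
  ]
}}

```text
time_s: 36.22
ee_pos: [0.5635, -0.1185, 0.1157]
eef_rot: [-3.139, -0.001, 1.574]
force: [0.2, -0.4, -2.1]
grip_width: 0.0383
grip_force: 14.0
```

Run:
```python
from h import *
go(.5643,-.1185,.056,90)
```

```text
row [-0.0, 0.03, 1.99, -0.03, -0.01, 0.03]
```

Request:
{"name": "step_arm", "arguments": {
  "plan": [
    [[0,0.02,0.5,0,0,0],[0,0.02,1.0,0,0,0],[0,0.02,1.5,0,0,0],[0,0.02,1.85,0,0,0],[0,0.02,1.99,0,0,0],[0,0.02,2.0,0,0,0],[0,0.02,2.0,0,0,0],[0,0.02,2.0,0,0,0]]
  ]
}}

```text
time_s: 36.88
ee_pos: [0.5649, -0.1189, 0.0583]
eef_rot: [3.141, 0.0, 1.574]
force: [0.9, -0.3, -0.5]
grip_width: 0.0382
grip_force: 14.0
```

Run:
```python
from h import *
go(.5643,-.1185,.0543,90)
```

```text
row [0.01, -0.02, 0.13, 0.01, 0.0, 0.03]
```

Request:
{"name": "step_arm", "arguments": {
  "plan": [
    [[0,0,0.05,0,0,0],[0,0,0.1,0,0,0],[0,0,0.1,0,0,0],[0,0,0.1,0,0,0]]
  ]
}}

```text
time_s: 37.22
ee_pos: [0.5648, -0.1188, 0.0548]
eef_rot: [3.141, 0.0, 1.574]
force: [-0.3, -0.1, 2.3]
grip_width: 0.0385
grip_force: 14.0
```

Contact is light, so I'll release and retreat upward.

Request:
{"name": "step_arm", "arguments": {
  "plan": [
    [[0,0,0,0,0,0],[0,0,0,0,0,0],[0,0,0,0,0,0],[0,0,0,0,0,0],[0,0,0,0,0,0]]
  ],
  "grip": 0.65
}}

```text
time_s: 37.63
ee_pos: [0.5646, -0.1187, 0.0544]
eef_rot: [-3.142, -0.0, 1.574]
force: [-0.4, 0.1, -0.1]
grip_width: 0.0609
grip_force: 0.0
```

Request:
{"name": "step_arm", "arguments": {
  "plan": [
    [[0,0,-0.5,0,0,0],[0,0,-1.5,0,0,0],[0,0,-3,0,0,0],[0,0,-5,0,0,0],[0,0,-7,0,0,0],[0,0,-7,0,0,0],[0,0,-7,0,0,0],[0,0,-7,0,0,0]]
  ]
}}

```text
time_s: 38.3
ee_pos: [0.5652, -0.1189, 0.2665]
eef_rot: [3.138, 0.001, 1.574]
force: [-0.5, -0.7, -1.2]
grip_width: 0.0617
grip_force: 0.0
```

Request:
{"name": "step_arm", "arguments": {
  "plan": [
    [[3.5,-1,0,0,0,0],[3.5,-1,0,0,0,0],[3.5,-1,0,0,0,0],[3.5,-1,0,0,0,0],[3.5,-1,0,0,0,0],[3.5,-1,0,0,0,0]]
  ]
}}

```text
time_s: 38.8
ee_pos: [0.5342, -0.0143, 0.2635]
eef_rot: [-3.14, 0.0, 1.574]
force: [-0.1, -0.2, 0.3]
grip_width: 0.0611
grip_force: 0.0
```

```bash
python3 look.py w13 rest caddy occluder prism_bar penlight dropper saline
python3 - <<'E'
from h import *
from scipy.optimize import least_squares
d=np.load("w13.npz");M=(d["K"],d["R"],d["t"])
e=np.array([np.cos(np.radians(4.1)),np.sin(np.radians(4.1))]);n=np.array([-e[1],e[0]])
for q,z in(("occluder",.016),("prism_bar",.014),("penlight",.02)):
    m=np.load(f"w13_{q}0.npy");ys,xs=np.nonzero(m);P=ray(np.c_[xs,ys],z,M)[:,:2]-[.5755,.0896];s,l=P@e*1e3,P@n*1e3
    k=s<20 if q=="occluder" else s<99
    print(q,"along",s.min().round(1),s.max().round(1),"lat",l[k].mean().round(1),"yaw dev",np.degrees(np.polyfit(s[k],l[k],1)[0]).round(1))
E
```

```text
at [ 0.534 -0.014  0.264] [-179.9    0.    90.2]
rest [284.0, 68.0] 0.96 [0.5735 0.0915 0.006 ]
  mask 0.6 [577.3  53.3] [124.4  40.7] 3.7
caddy [270.0, 211.0] 0.79 [ 0.559  -0.0912  0.006 ]
  mask 0.89 [562.3 -88.7] [ 61.9 125.3] 4.5
occluder [281.0, 16.0] 0.86 [0.5686 0.1506 0.    ]
  mask 0.98 [572.8 145.5] [165.3  43.7] 0.1
prism_bar [288.0, 70.0] 0.69 [0.5789 0.0896 0.    ]
  mask 0.68 [577.5  89.4] [153.3  33.1] 3.9
penlight [286.0, 122.0] 0.77 [0.578  0.0269 0.    ]
  mask 0.55 [580.1  26.9] [137.6  16.2] 3.9
dropper [273.0, 192.0] 0.97 [ 0.5631 -0.0656  0.    ]
dropper [119.0, 212.0] 0.59 [ 0.3538 -0.0949  0.    ]
  mask 0.84 [ 327.6 -117.8] [90.4 37.9] 43.5
  mask 0.56 [563.5 -72.8] [39.  55.7] 0.5
saline [276.0, 232.0] 0.88 [ 0.5674 -0.1235  0.    ]
saline [125.0, 260.0] 0.75 [ 0.3563 -0.1659  0.    ]
  mask 0.96 [ 568.3 -140.7] [47.5 71.7] 0.5
  mask 0.62 [ 359.1 -167. ] [38.  23.7] 55.5
occluder along -80.1 80.4 lat 57.9 yaw dev -0.5
prism_bar along -73.8 75.2 lat -0.9 yaw dev -0.3
penlight along -67.8 65.1 lat -61.8 yaw dev -0.1
```

All five are within about 2 mm of where they should be, the long ones are straight to within 0.5°, and both bottles are in their compartments. Handing in.

```bash
python3 -c "
from station import ctrl
print(ctrl.hand_in())"
```

```text
the job is handed in; nothing more can be done
None
```

The job is handed in at about 39 s (limit 112 s): the last check showed the prism bar, paddle (handle towards you) and penlight straight in their bays, centred within about 2 mm, with the dropper in the compartment next to the rest and the saline in the other; the hand-in returned no verdict.

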